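# Square up the shelf corner and hold it

## Task

The loose, darker board of the small shelf has swung inwards, out of square. Pick the carpenter's square up off the lid by its wooden grip, bring it flat on the trunk lid into the inside corner of the two boards and press it in until both its outer faces lie flush against the boards and the loose board stands at a right angle. Finish while still gripping the square and pressing it firmly against both boards, do not let go, and leave everything else on the lid where it stands.

Things in the scene. Friction and masses are not known exactly. Their poses are not given: they have to be found in the camera images.
- square: Loose carpenter's square (210 to 420 g) lying flat: two aluminium legs at a right angle, 18 wide, 20 tall, reaching 120 mm from the heel (first 15 mm of each outer face cut away), a 10 mm thick web and an upright dark wooden grip. Origin: underside, below the grip's middle. z up; x, y run along the legs away from the heel. Outer faces: planes y = -50 mm and x = -50 mm.
- square_grip (a point): Point in the wooden grip, 50 mm above the square's underside; axes as square. The grip is 24 mm thick along the diagonal x = y, 40 mm wide across that diagonal, and stands from 10 to 70 mm above the underside.
- square_heel (a point): Heel of the square: the point at its underside where the lines of the two outer faces meet, at (-50, -50, 0) mm from square; axes as square.
- corner: Inside corner of two wooden boards standing on edge on the lid, 60 tall, 16 mm thick. Immovable. Origin: the inner corner, at lid height. z up; x runs along the fixed board's inner face, y along where the loose board's inner face belongs. The square fits in the quadrant of positive x and y, heel at this origin, axes parallel to these.
- plate: The fixed board, pale wood: inner face in the plane y = 0 of corner, from x = -16 to 194 mm, 60 mm tall. Same origin and axes as corner. Two dark wooden cleats, 45 mm tall, back it from outside, up to 46 mm behind the inner face.
- stud (a joint): Angle of the loose board (darker wood, 190 long from the corner, 60 mm tall) about the upright line through the inner corner: 0 = at a right angle to the fixed board, butted tight, goes no further out; positive (up to 0.2) = leaning inwards, towards the fixed board. About 0.12 N m of friction; stays where it is left.
- tin: Bystander, to be left alone: stainless steel pencil tin with twist cap, 76 mm across, 112 mm tall. Origin: centre of its underside.
- car: Bystander, to be left alone: red plastic toy car, 100 x 48 x 47 mm tall. Origin: centre of its underside.
- tumbler: Bystander, to be left alone: clear glass tumbler, 72 mm across, 100 mm tall, empty. Origin: centre of its underside.
- top: Bystander, to be left alone: green wooden spinning top standing crown down, 60 mm across, 70 mm tall. Origin: centre of its underside.
- glue: Bystander, to be left alone: white plastic glue bottle with red cap, 48 mm across, 130 mm tall. Origin: centre of its underside.
- drawerbox: Bystander, to be left alone: small blue plastic box with a drawer front, 114 x 140 x 70 mm tall. Origin: centre of its underside.

How it is judged:
By the outcome, as a careful person would: the job done as asked, in the order asked, and still so for the second after the job is handed in, while the arm keeps its last pose, push and grip.
It also fails if it takes over 48 s, if anything falls off the work surface, if the arm or the gripper's body presses on something with over 40 N, if the wrist force passes 120 N, or if a joint passes its speed limit or range.

## Robot

A 7-joint arm with a two-finger parallel gripper is mounted at the origin on the work surface. World frame = base frame: x ahead of the robot, y to its left, z up, the work surface at z = 0. Lengths are in m, angles in rad, forces in N, time in s.
With the tool pointing down it reaches from about 0.35 to 0.9 m from the base axis. Payload 19.9 kg.
Tool frame: the origin (TCP) lies between the finger pads; the fingertips stand manip.tip_extent ahead of it and the grasp point (between the pads) lies 2 mm behind it (manip.tip_extent is the distance from the TCP to the fingertips, in m); z points along the fingers, y is the line along which they close (so a half turn about z gives the same grasp; the last joint's range is limited). The gripper opens to 94 mm and grips with 3 to 60 N. Pads are 16 mm wide; open, the fingers measure 119 mm over their backs; the gripper's body (75 mm by 177 mm) begins 78 mm behind the grasp point.
Start: joints at [1.145, 0.417, -0.01, 1.614, 0.005, 1.111, -0.053], TCP at [0.234, -0.58, 0.201] pointing down, gripper open.
Joint ranges: [-2.81, 2.81], [-0.39, 2.02], [-1.27, 1.25], [0.06, 2.57], [-1.19, 4.33], [0.19, 2], [-2.82, 2.82]. Speed limits (rad/s): [1.89, 1.89, 2.39, 2.39, 3.01, 3.01, 3.01].

## Interface

Orientations are given as a unit quaternion [x, y, z, w].
In Python, from rig import manip gives the robot as it stands. The module is installed in compiled form; this text tells all that it offers.
- The arm moves only by the tool send_rows, never from a script. Its argument "steps" is text: rows parted by semicolons, each of 4 numbers parted by spaces: the shift along the tool's x, y, z in units of 25 mm (1.0 is 25 mm), then the turn about the tool's z in units of 6 degrees (1.0 is 6 degrees). A call has 1 to 12 rows; each row shifts and turns the commanded pose from where the row before left it, along the tool's axes as they then stand; what a row does not reach is not made up. A row lasts 1/8 s, in which the tool goes at most 62.5 mm and 10.7 degrees, less where a joint would pass 70% of its speed; a pose out of reach is approached as far as the arm can. A call is refused whole if a number of a shift passes 1 or a number of a turn 1, either way. A call with a gripper value outside its range is refused whole. "grip" is the finger opening in mm, from 0 to 94, set as the call begins (left out, the last holds). The fingers move at their own pace and stop on an object; "grip_force" is the grip in N (left out, the last holds). Time passes only in rows, so rows that do not move let the fingers close. It gives the time, the measured TCP pose, the force, the opening and the grip force at its end, in the units of the state.
- manip.read_state(): the state, without advancing time (a new reading comes with each control period).
- manip.capture(name): name is "scene" or "top" or "wrist"; returns a dict with "color" (420x560x3 uint8, blue, green, red), "fovy" (degrees; the focal length in pixels is half the picture's height over the tangent of half this angle, whatever the lens; pixels are square), "cx", "cy" (the principal point, pixels), "position" and "rotation" of the camera in the world. Camera axes: x right, y down, z forward; pixel columns grow to the right and rows downward; lengths in m; the calibration is good to about 2 mm. A picture is of the moment at which its call begins. There is no depth.
- manip.hand_in(): hands the job in; it is judged then, once.
Trained networks look in a picture, given as the dict that the camera call returned (one of the last four; its "shot" number tells which), for a name from the list of things; names that differ only in an ending like _2 or _b are one class to them, and where a whole thing is asked for, a point or a joint stands for the part that bears it (a point fixed in the world has none). Each returns a list of dicts, best first, with "conf" (0 to 1); they miss things now and then, are a little off and sometimes report something else, mostly with a low value. They report only what shows in the picture. A call takes as long as a camera call.
- manip.find_in(picture, label): "point" ([column, row] in pixels, amid what is visible of it).
- manip.regions_of(picture, label): "pixels" (420x560 bool, what is visible of it) and "point" ([column, row] in pixels, amid what is visible of it).
- manip.place_of(picture, label): "point" ([column, row] in pixels: a listed point, or the origin of a listed thing).
The state is a dict: "t": time; "joints": joint angles; "joint_velocities": joint speeds; "tau": joint torques, N m; "eef_pos": TCP position; "ee_rot": TCP orientation; "wrist_force": force on the tool from outside, world axes, zero at the start; "moment": the same for the moment, N m; "width": opening from 0.0 (shut) to 1.0 (fully open); "grasp_force": force on a finger pad.
Only numpy, scipy, OpenCV 4.12 (cv2) and the standard library are available. Lean on these libraries where they do the work, as an engineer would, in place of code of your own. Each camera call takes 0.05 s, during which the arm holds its last target. There are 200 camera calls.

## Working session

There is one attempt and no reset: what is moved stays moved. The work goes in short steps, Python scripts to look and compute and a tool call to move; the robot and the scene stay as the last step left them, time stands still between calls to the robot, and variables do not carry over. Pictures are saved under pics/ and viewed, at most 10 in all, crops included, and the job is handed in when it is done.

Besides the shell and the picture viewer there is one more tool, called after "Emit:" as name(argument=value, ...), one argument or row to a line, values as JSON. send_rows: Moves the arm, as the interface text tells. Its arguments: {"type":"object","properties":{"steps":{"type":"string"},"grip":{"type":"number"},"grip_force":{"type":"number"}},"required":["steps"]}

```bash
mkdir -p pics; cat > h.py <<'E'
import numpy as np, cv2
from rig import manip
def ray(p,px):
    f=p["color"].shape[0]/2/np.tan(np.radians(p["fovy"])/2)
    d=np.array(p["rotation"])@np.array([(px[0]-p["cx"])/f,(px[1]-p["cy"])/f,1.])
    return np.array(p["position"]),d
def at(p,px,z):
    o,d=ray(p,px); return o+d*(z-o[2])/d[2]
def proj(p,X):
    f=p["color"].shape[0]/2/np.tan(np.radians(p["fovy"])/2)
    c=np.array(p["rotation"]).T@(np.array(X)-np.array(p["position"]))
    return np.array([p["cx"]+f*c[0]/c[2],p["cy"]+f*c[1]/c[2]])
E
python3 - <<'E'
from h import *
print(manip.tip_extent, manip.read_state())
ims=[]
Z=dict(square=0,square_grip=.05,square_heel=0,corner=0,tin=0,car=0,tumbler=0,top=0,glue=0,drawerbox=0,stud=0,plate=0)
for n in("scene","top"):
    p=manip.capture(n); cv2.imwrite(f"pics/{n}0.png",p["color"]); print(n,np.round(p["position"],3),p["fovy"])
    for l in Z:
        r=manip.place_of(p,l)[:2]
        print(l,[(round(q["conf"],2),np.round(q["point"]).tolist(),np.round(at(p,q["point"],Z[l]),3)[:2].tolist()) for q in r])
E
```

```text
0.017 {'t': 0.0, 'joints': array([ 1.14550395,  0.41796872, -0.01029544,  1.61416546,  0.00472349,
        1.11069629, -0.05298752]), 'joint_velocities': array([-0.00023286, -0.00107381, -0.00105732, -0.00062599,  0.0010046 ,
        0.00106467,  0.00043448]), 'tau': array([ 1.22124766e-03, -8.51242876e+01,  6.39268421e-01, -4.25985181e+01,
       -4.87244292e-02,  1.84579496e-02,  5.25324629e-05]), 'eef_pos': array([ 0.23385987, -0.57919018,  0.20053228]), 'ee_rot': array([ 9.81641866e-01,  1.90732476e-01, -1.71805298e-04, -5.82638455e-04]), 'wrist_force': array([-0.44072967, -0.33312473,  0.01121664]), 'moment': array([-0.012836  , -0.03737088, -0.04573725]), 'grasp_force': 0.0, 'width': 1.0014450110540556}
scene [ 1.496 -0.8    1.236] 46.134644652411566Traceback (most recent call last):
  File "<stdin>", line 9, in <module>
  File "h.py", line 8, in at
    o,d=ray(p,px); return o+d*(z-o[2])/d[2]
        ~~~^^^^^^
  File "h.py", line 5, in ray
    d=np.array(p["rotation"])@np.array([(px[0]-p["cx"])/f,(px[1]-p["cy"])/f,1.])
      ~~~~~~~~~~~~~~~~~~~~~~~^~~~~~~~~~~~~~~~~~~~~~~~~~~~~~~~~~~~~~~~~~~~~~~~~~~
ValueError: matmul: Input operand 1 has a mismatch in its core dimension 0, with gufunc signature (n?,k),(k,m?)->(n?,m?) (size 3 is different from 4)
```

```bash
sed -i 's/np.array(p\["rotation"\])/R.from_quat(p["rotation"]).as_matrix()/; 1a from scipy.spatial.transform import Rotation as R' h.py
python3 - <<'E'
from h import *
Z=dict(square=0,square_grip=.05,square_heel=0,corner=0,tin=0,car=0,tumbler=0,top=0,glue=0,drawerbox=0,stud=0,plate=0)
for n in("scene","top"):
    p=manip.capture(n); cv2.imwrite(f"pics/{n}0.png",p["color"]); print(n,np.round(p["position"],3),p["fovy"])
    for l in Z:
        r=manip.place_of(p,l)[:2]
        print(l,[(round(q["conf"],2),np.round(q["point"]).tolist(),np.round(at(p,q["point"],Z[l]),3)[:2].tolist()) for q in r])
E
```

```text
scene [ 1.496 -0.8    1.236] 46.134644652411566
square [(0.87, [311.0, 181.0], [0.484, 0.236]), (0.65, [278.0, 288.0], [0.79, -0.193])]
square_grip [(0.69, [310.0, 172.0], [0.488, 0.225]), (0.52, [208.0, 241.0], [0.523, -0.264])]
square_heel [(0.68, [290.0, 179.0], [0.424, 0.183])]
corner [(0.75, [148.0, 285.0], [0.511, -0.491]), (0.63, [211.0, 240.0], [0.486, -0.234])]
tin [(0.75, [148.0, 283.0], [0.505, -0.486])]
car [(0.79, [277.0, 289.0], [0.789, -0.198])]
tumbler [(0.62, [367.0, 166.0], [0.567, 0.469])]
top [(0.76, [324.0, 260.0], [0.801, -0.008]), (0.25, [311.0, 172.0], [0.446, 0.276])]
glue [(0.97, [170.0, 310.0], [0.638, -0.49])]
drawerbox [(0.8, [359.0, 233.0], [0.794, 0.17])]Traceback (most recent call last):
  File "<stdin>", line 6, in <module>
ValueError: it knows: car, corner, drawerbox, glue, plate, square, square_grip, square_heel, tin, top, tumbler
```

View pics/scene0.png

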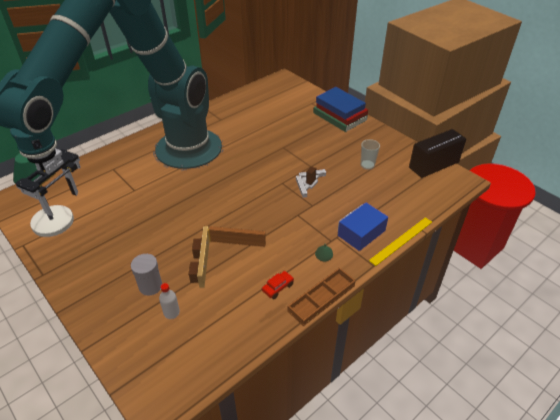

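The scene view shows the square at (311,178), the boards with their corner at (209,236), and the car, top and tin around them.

```bash

python3 - <<'E'
from h import *
Z=dict(square=0,square_grip=.05,square_heel=0,corner=0,tin=0,car=0,tumbler=0,top=0,glue=0,drawerbox=0,plate=0)
for n in("top",):
    p=manip.capture(n); cv2.imwrite(f"pics/{n}0.png",p["color"]); print(n,np.round(p["position"],3),p["fovy"])
    for l in Z:
        r=manip.place_of(p,l)[:2]
        print(l,[(round(q["conf"],2),np.round(q["point"]).tolist(),np.round(at(p,q["point"],Z[l]),3)[:2].tolist()) for q in r])
E
```

```text
top [0.414 0.007 1.172] 51.639651069055624
square [(0.96, [203.0, 255.0], [0.497, 0.212])]
square_grip [(0.59, [190.0, 256.0], [0.488, 0.237])]
square_heel [(0.73, [199.0, 255.0], [0.495, 0.224]), (0.6, [204.0, 276.0], [0.441, 0.209])]
corner []
tin [(0.97, [462.0, 253.0], [0.515, -0.485]), (0.71, [370.0, 262.0], [0.486, -0.235])]
car [(0.83, [353.0, 158.0], [0.777, -0.194])]
tumbler [(0.86, [108.0, 225.0], [0.573, 0.475])]
top [(0.64, [370.0, 264.0], [0.479, -0.237]), (0.56, [288.0, 151.0], [0.792, -0.011])]
glue [(0.69, [461.0, 207.0], [0.641, -0.491])]
drawerbox [(0.89, [224.0, 146.0], [0.803, 0.17])]
plate [(0.87, [373.0, 262.0], [0.486, -0.243]), (0.3, [224.0, 145.0], [0.806, 0.171])]
```

View pics/top0.png

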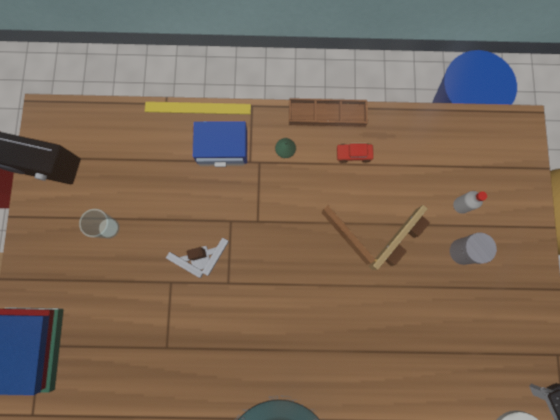

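The top view shows the square's heel at (204,275), its grip at (196,254), the corner at (375,265), the pale board running to (425,208) and the dark board to (326,208). I'll pass over the corner for a closer look first.

Emit:
send_rows(
  steps="1 -0.85 -0.4;1 -0.85 -0.4",
  grip=70,
)

```text
invalid input at $.steps[0]: expected 4 numbers
```

Emit:
send_rows(
  steps="1 -0.85 -0.4 0;1 -0.85 -0.4 0;1 -0.85 -0.4 0;1 -0.85 -0.4 0;1 -0.85 -0.4 0;1 -0.85 -0.4 0;1 -0.85 -0.4 0;1 -0.85 -0.4 0;1 -0.85 -0.4 0;1 -0.85 -0.4 0;1 -0.85 0 0;1 -0.85 0 0",
  grip=70,
)

```text
t: 2.75
eef_pos: [0.4172, -0.2298, 0.3014]
ee_rot: [0.982, 0.191, 0.0, 0.0]
wrist_force: [0.5, 0.8, -0.3]
width: 0.749
grasp_force: 0.0
```

```bash

python3 - <<'E'
from h import *
s=manip.read_state();print(s["t"],s["eef_pos"],s["ee_rot"],s["joints"])
p=manip.capture("wrist"); cv2.imwrite("pics/w1.png",p["color"]); print(np.round(p["position"],3),p["fovy"])
for l in("corner","plate"):
    print(l,[(round(q["conf"],2),np.round(q["point"]).tolist(),np.round(at(p,q["point"],0),3)[:2].tolist()) for q in manip.place_of(p,l)[:2]])
np.save("w1.npy",p,allow_pickle=True)
E
```

```text
2.75 [ 0.41715084 -0.22975056  0.30137607] [9.81648018e-01 1.90701642e-01 1.49427223e-04 1.70344762e-04] [ 0.69615493  0.06904964 -0.27052914  1.82939561  0.01957176  1.24526819
 -0.76705483]
[ 0.494 -0.199  0.485] 71.7664512552024
corner [(0.95, [300.0, 143.0], [0.483, -0.237])]
plate [(0.8, [302.0, 145.0], [0.482, -0.242])]
```

View pics/w1.png

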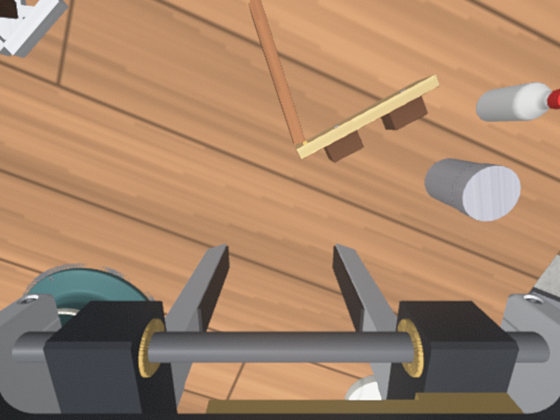

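The wrist view shows the corner at (301,145), the pale board to (437,80), the dark board to (255,0), and part of the square at top left. I'll zoom in for the board direction.

```bash

python3 - <<'E'
from h import *
p=np.load("w1.npy",allow_pickle=True).item()
c=p["color"][60:170,285:445]; cv2.imwrite("pics/w1c.png",cv2.resize(c,None,fx=5,fy=5,interpolation=cv2.INTER_CUBIC))
print(proj(p,[.483,-.237,0]),proj(p,[.483,-.237,.06]))
E
```

```text
[299.70789925 142.62241451] [302.40822441 144.80541054]
```

View pics/w1c.png

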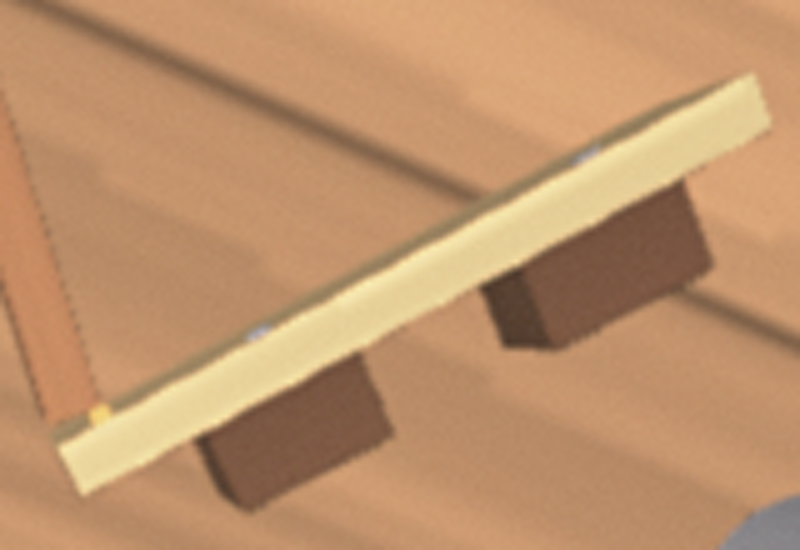

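```bash

python3 - <<'E'
from h import *
p=np.load("w1.npy",allow_pickle=True).item()
a=at(p,(296.5,148.5),.06);b=at(p,(435.3,74.5),.06);d=b-a;L=np.hypot(*d[:2]);print(L,np.degrees(np.arctan2(d[1],d[0])),a+d*16/210)
a=at(p,(305,141),.06);b=at(p,(286,78),.06);d=b-a;print(np.degrees(np.arctan2(d[1],d[0])))
E
```

```text
0.20799447208745486 -40.25259098978119 [ 0.48718433 -0.24143162  0.06      ]
40.514324952305174
```

Emit:
send_rows(
  steps="0.76 -1 0.15 0;0.76 -1 0.15 0;0.76 -1 0.15 0;0.76 -1 0.15 0;0.76 -1 0.15 0;0.76 -1 0.15 0;0.76 -1 0.15 0;0.76 -1 0.15 0;0.76 -1 0.15 0;0.76 -1 0.15 0;0.76 -1 0.15 0;0.76 -1 0.15 0",
)

```text
t: 4.4
eef_pos: [0.5164, 0.1325, 0.256]
ee_rot: [0.982, 0.19, -0.0, 0.0]
wrist_force: [-0.0, -0.2, 0.0]
width: 0.749
grasp_force: 0.0
```

Emit:
send_rows(
  steps="0 0 0 -1;0 0 0 -1;0 0 0 -1;0 0 0 -1;0 0 0 -1;0 0 0 -1;0 0 0 -1;0 0 0 -1;0 0 0 -1;0 0 0 -1;0 0 0 -1;0 0 0 -1",
)

```text
t: 5.9
eef_pos: [0.5162, 0.1315, 0.256]
ee_rot: [0.681, 0.732, -0.0, 0.0]
wrist_force: [0.0, 0.2, 0.0]
width: 0.745
grasp_force: 0.0
```

Emit:
send_rows(
  steps="0 0 0 -1;0 0 0 -1;0 0 0 0",
)

```text
t: 6.28
eef_pos: [0.5161, 0.1317, 0.256]
ee_rot: [0.603, 0.798, -0.0, -0.0]
wrist_force: [0.7, 0.2, -1.2]
width: 0.742
grasp_force: 0.0
```

```bash

python3 - <<'E'
from h import *
s=manip.read_state();print(s["t"],s["eef_pos"],R.from_quat(s["ee_rot"]).as_matrix().round(3),s["joints"])
p=manip.capture("wrist"); cv2.imwrite("pics/w2.png",p["color"]); print(np.round(p["position"],3))
for l,z in dict(square=0,square_grip=.05,square_heel=0).items():
    print(l,[(round(q["conf"],2),np.round(q["point"]).tolist(),np.round(at(p,q["point"],z),3)[:2].tolist()) for q in manip.place_of(p,l)[:2]])
np.save("w2.npy",p,allow_pickle=True)
E
```

```text
6.275 [0.51609492 0.13172181 0.25600847] [[-0.274  0.962 -0.   ]
 [ 0.962  0.274 -0.   ]
 [-0.    -0.    -1.   ]] [ 0.37766631  0.28980149 -0.82242365  1.75590425  0.227078    1.19480031
 -0.23102026]
[0.492 0.212 0.439]
square [(0.55, [289.0, 122.0], [0.502, 0.222])]
square_grip [(0.73, [286.0, 118.0], [0.495, 0.224])]
square_heel [(0.84, [238.0, 124.0], [0.432, 0.199]), (0.58, [416.0, 300.0], [0.797, -0.001])]
```

View pics/w2.png

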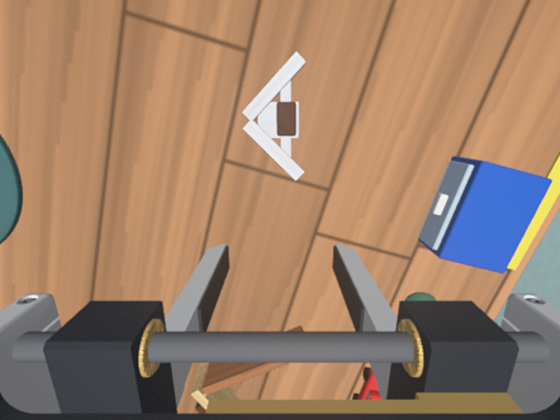

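The wrist view shows the square with its heel at (241,119), leg tips at (300,57) and (299,177), and the dark grip at (287,118), its thin side across the fingers.

```bash

python3 - <<'E'
from h import *
p=np.load("w2.npy",allow_pickle=True).item()
c=p["color"][40:190,225:320].astype(int)
hsv=cv2.cvtColor(c.astype(np.uint8),cv2.COLOR_BGR2HSV)
m=((hsv[...,1]<45)&(hsv[...,2]>120)).astype(np.uint8)
g=(c.max(2)<110).astype(np.uint8)
n,l,st,ce=cv2.connectedComponentsWithStats(g); k=1+st[1:,4].argmax()
print("grip",st[k],ce[k]+[225,40],cv2.minAreaRect(np.argwhere(l==k)[:,::-1].astype(np.float32)))
gc=at(p,ce[k]+[225,40],.065);print(gc)
hull=cv2.convexHull(np.argwhere(m>0)[:,::-1].astype(np.float32)).reshape(-1,2)+[225,40]
W=np.array([at(p,h,.02)[:2] for h in hull])
for i in range(len(W)):
    e=W[(i+1)%len(W)]-W[i];
    if np.hypot(*e)>.012: print(hull[i],W[i].round(4),np.hypot(*e).round(3),np.degrees(np.arctan2(e[1],e[0])).round(1))
cv2.imwrite("pics/m.png",np.hstack([m,g])*255)
E
```

```text
grip [ 53  63  17  32 115] [286.4        126.51304348] ((61.0, 78.5), (31.0, 16.0), 90.0)
[0.49932086 0.2141546  0.065     ]
[305.  62.] [0.501  0.2985] 0.145 -73.8
[303. 173.] [0.5413 0.1591] 0.014 -118.4
[295. 180.] [0.5331 0.1461] 0.03 153.0
[280. 166.] [0.5065 0.1596] 0.072 151.0
[243. 129.] [0.4432 0.1947] 0.022 107.3
[243. 110.] [0.4373 0.2189] 0.012 62.5
[249. 103.] [0.4429 0.2298] 0.077 61.5
```

Emit:
send_rows(
  steps="0.935 0.05 0.4 0;0.935 0.05 0.4 0;0.935 0.05 0.4 0;0.935 0.05 0.4 0;0 0 0.96 0;0 0 0.96 0;0 0 0.96 0;0 0 0.96 0;0 0 0.96 0;0 0 0.96 0;0 0 0.96 0;0 0 0 0",
)

```text
t: 7.98
eef_pos: [0.494, 0.2237, 0.047]
ee_rot: [0.602, 0.798, -0.001, -0.001]
wrist_force: [0.0, 0.5, 1.0]
width: 0.74
grasp_force: 0.0
```

Emit:
send_rows(
  steps="0 0 0 0;0 0 0 0;0 0 0 0;0 0 0 0;0 0 0 0;0 0 0 0",
  grip=10,
  grip_force=50,
)

```text
t: 8.72
eef_pos: [0.4951, 0.2241, 0.0483]
ee_rot: [0.602, 0.799, 0.0, 0.0]
wrist_force: [0.2, -0.4, 2.6]
width: 0.255
grasp_force: 50.0
```

Emit:
send_rows(
  steps="0 0 -0.5 0;0 0 -0.9 0.47;0 0 -1 0.47;0 0 -1 0.47;0 0 -0.6 0.47;-0.5 0.1 0 0;-0.9 0.18 0 0;-1 0.18 0 0;-1 0.18 0 0;-1 0.18 0 0;-1 0.18 0 0;-1 0.18 0 0",
)

```text
t: 10.22
eef_pos: [0.537, 0.0651, 0.147]
ee_rot: [0.677, 0.736, -0.001, -0.001]
wrist_force: [1.1, 0.3, -2.7]
width: 0.251
grasp_force: 50.0
```

Emit:
send_rows(
  steps="-1 0.18 0 0;-1 0.18 0 0;-1 0.18 0 0;-1 0.18 0 0;-1 0.18 0 0;-1 0.18 0 0;-1 0.18 0 0;-1 0.18 0 0;-1 0.18 0 0;-1 0.18 0 0;-1 0.18 0 0;-1 0.18 0 0",
)

```text
t: 11.72
eef_pos: [0.6159, -0.2292, 0.1477]
ee_rot: [0.677, 0.736, -0.0, -0.0]
wrist_force: [-0.6, -0.1, -1.2]
width: 0.249
grasp_force: 50.0
```

```bash

python3 - <<'E'
from h import *
s=manip.read_state();print(s["t"],s["eef_pos"],R.from_quat(s["ee_rot"]).as_euler('zyx',degrees=True),s["wrist_force"],s["joints"])
p=manip.capture("wrist"); cv2.imwrite("pics/w3.png",p["color"]); 
for l,z in dict(corner=0,square_heel=.1).items():
    print(l,[(round(q["conf"],2),np.round(q["point"]).tolist(),np.round(at(p,q["point"],z),3)[:2].tolist()) for q in manip.place_of(p,l)[:2]])
np.save("w3.npy",p,allow_pickle=True)
E
```

```text
11.725 [ 0.61590812 -0.22919526  0.14772275] [-9.47171220e+01 -3.18551143e-02 -1.79991827e+02] [-0.56066681 -0.08732148 -1.17620707] [ 0.72842809  0.59722833 -0.60433933  1.56013927  0.36664222  1.10020963
  0.1193619 ]
corner [(0.63, [170.0, 203.0], [0.485, -0.243])]
square_heel [(0.61, [430.0, 184.0], [0.732, -0.18]), (0.55, [199.0, 232.0], [0.547, -0.237])]
```

View pics/w3.png

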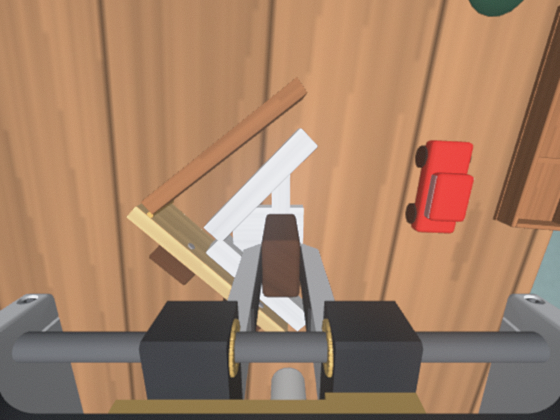

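The wrist view shows the held square above the V. The outer edge of its y leg runs (206,230) to (304,131). The pale board's inner edge starts at (148,207), and the dark board's tip is at (303,85).

```bash

python3 - <<'E'
from h import *
p=np.load("w3.npy",allow_pickle=True).item()
c=p["color"][120:240,190:330]; cv2.imwrite("pics/w3c.png",cv2.resize(p["color"][120:340,120:330],None,fx=2.7,fy=2.7))
g=cv2.cvtColor(p["color"],cv2.COLOR_BGR2GRAY)
for x1,y1,x2,y2,z in [(206,230,304,131,.119),(208,252,240,283,.119),(148,207,220,265,.06),(150,208,305,90,.06)]:
    a=at(p,(x1,y1),z);b=at(p,(x2,y2),z);d=b-a;print(a.round(4),np.degrees(np.arctan2(d[1],d[0])).round(1),np.hypot(*d[:2]).round(3))
E
```

```text
[ 0.5569 -0.2273  0.119 ] 49.6 0.105
[ 0.5586 -0.2457  0.119 ] -44.0 0.037
[ 0.4864 -0.2308  0.06  ] -38.4 0.091
[ 0.4883 -0.2317  0.06  ] 40.4 0.182
```

View pics/w3c.png

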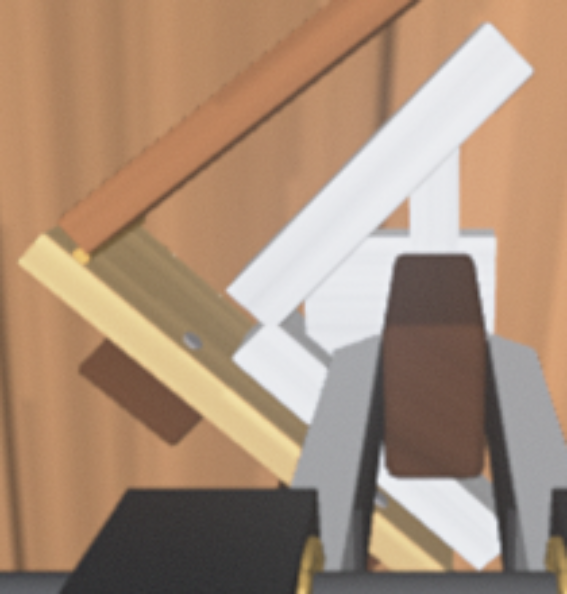

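Emit:
send_rows(
  steps="0 0 0.8 0;0 0 0.9 0;0 0 0.9 0;0 0 0.8 0;0 0 0.4 0;0 0 0.17 0;0 0 0 0",
)

```text
t: 12.75
eef_pos: [0.6162, -0.2275, 0.0492]
ee_rot: [0.677, 0.736, 0.0, 0.0]
wrist_force: [0.1, 0.4, -1.7]
width: 0.251
grasp_force: 50.0
```

Emit:
send_rows(
  steps="0 -0.3 0.05 0;0 -0.4 0 0;0 -0.4 0 0;0 -0.4 0 0;0 -0.3 0 0;0 -0.2 0 0;0 -0.1 0 0;0 0 0 0",
)

```text
t: 13.75
eef_pos: [0.5635, -0.2322, 0.0483]
ee_rot: [0.678, 0.735, 0.0, 0.001]
wrist_force: [2.6, -0.0, 8.2]
width: 0.251
grasp_force: 50.0
```

Emit:
send_rows(
  steps="0 -0.1 0 0;0 -0.1 0 0;0 -0.1 0 0;0 -0.1 0 0;0 0 0 0",
)

```text
t: 14.38
eef_pos: [0.5567, -0.2327, 0.0492]
ee_rot: [0.677, 0.736, 0.002, 0.003]
wrist_force: [18.2, -0.8, -0.5]
width: 0.249
grasp_force: 50.1
```

```bash

python3 - <<'E'
from h import *
p=manip.capture("wrist")
cv2.imwrite("pics/w4.png",cv2.resize(p["color"][120:340,60:330],None,fx=2.7,fy=2.7,interpolation=cv2.INTER_CUBIC))
s=manip.read_state();print(s["eef_pos"],s["wrist_force"],s["moment"],R.from_quat(s["ee_rot"]).as_euler('zyx',degrees=True))
E
```

```text
[ 0.55665836 -0.23268814  0.0491607 ] [17.87720537 -0.37333573 -0.44107224] [-0.02392364 -5.31208946  0.08925403] [-94.74435195   0.42940548 179.95782374]
```

View pics/w4.png

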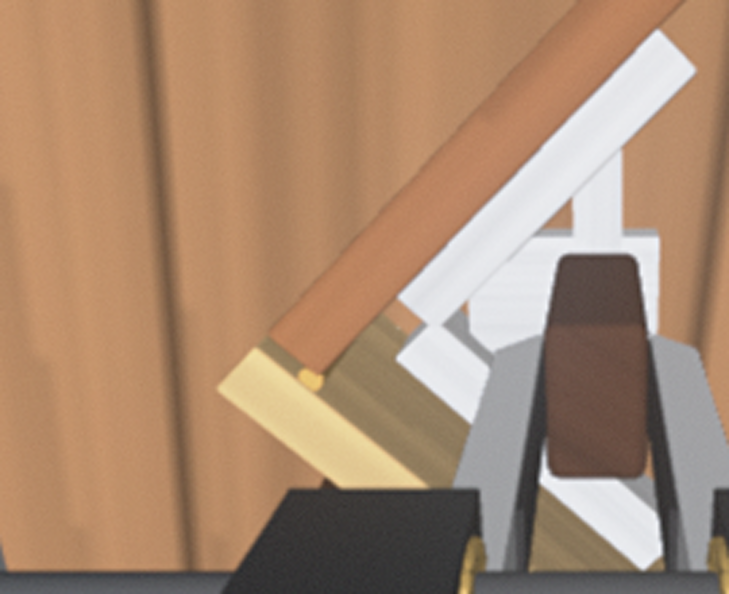

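The square sits against both boards, with the loose board parallel to its leg. The forces are balanced at about 14 N and 11 N, with almost no moment about the tool axis. I'll press a little harder and slightly downward to keep the square flat.

Emit:
send_rows(
  steps="0 -0.04 0.03 0;0 -0.04 0.03 0;0 0 0 0;0 0 0 0;0 0 0 0;0 0 0 0",
)

```text
t: 15.18
eef_pos: [0.5567, -0.2328, 0.0491]
ee_rot: [0.677, 0.736, 0.003, 0.005]
wrist_force: [23.2, -0.0, 12.4]
width: 0.246
grasp_force: 50.0
```

```bash

python3 - <<'E'
from h import *
s=manip.read_state();print(s["t"],s["eef_pos"],s["wrist_force"],s["moment"],R.from_quat(s["ee_rot"]).as_euler('zyx',degrees=True))
p=manip.capture("wrist")
# predicted outlines with square/corner yaw from the tool
yaw=np.radians(-R.from_quat(s["ee_rot"]).as_euler('zyx',degrees=True)[0]-90-45)
q=p["color"].copy()
Rz=R.from_euler('z',yaw).as_matrix(); h=s["eef_pos"]*[1,1,0]+Rz@[-.05,-.05,0]
for A,B,col in [((0,0,.06),(.19,0,.06),(0,255,0)),((0,0,.06),(0,.19,.06),(0,255,0)),((.015,0,.02),(.12,0,.02),(255,0,255)),((0,.015,.02),(0,.12,.02),(255,0,255))]:
    a,b=[proj(p,h+Rz@np.array(v)) for v in(A,B)]
    q=cv2.line(q,tuple(int(round(v*16)) for v in a),tuple(int(round(v*16)) for v in b),col,1,cv2.LINE_AA,4)
print(np.degrees(yaw),h)
cv2.imwrite("pics/w5.png",cv2.resize(np.hstack([q[60:340,130:345],p["color"][60:340,130:345]]),None,fx=1.85,fy=1.85,interpolation=cv2.INTER_CUBIC))
E
```

```text
15.175 [ 0.55669459 -0.2327562   0.04908997] [ 2.32482712e+01 -1.02235378e-02  1.24080951e+01] [ 0.22864741 -6.10750687  0.09681469] [-94.77408954   0.64735148 179.91700695]
-40.225910456489956 [ 0.48622923 -0.23864125  0.        ]
```

View pics/w5.png

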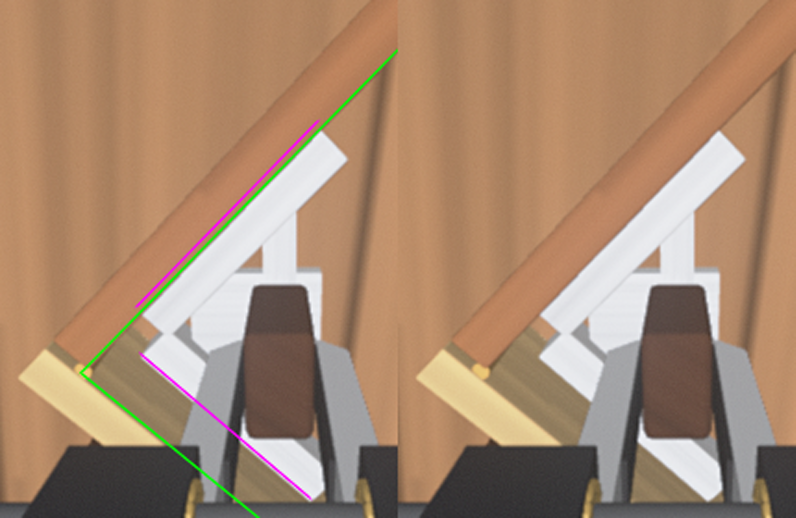

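The predicted right-angle lines (green) lie along both boards' inner top edges, and the magenta lines follow the legs' outer faces. The square is seated and pressed with about 23 N, so I'm handing in.

```bash
python3 -c "
from rig import manip
print(manip.hand_in())"
```

```text
the job is handed in; nothing more can be done
None
```

The job is handed in at about 15 s: the arm still grips the square and presses it into the corner with about 23 N, the last picture shows the loose board at a right angle, and I saw nothing else on the lid move; no verdict came back.

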